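# Let a weighted ram down onto a force gauge by its ratchet lever

## Task

The weighted ram of the loading stand is parked high on its ratchet lever. Squeeze the lever's catch, take the load off the pawl so that it lifts, then let the lever rise slowly under the load until the ram comes down gently on the force gauge and its full weight stands there, and let go of the lever. Do not let the ram drop or press it onto the gauge, and leave the things beside the stand where they are.

Things in the scene. Friction and masses are not known exactly. Their poses are not given: they have to be found in the camera images.
- stand: Grey loading stand, fixed to the table: base 205x170x22 mm, steel column at the back, rack housing (104x70x75 mm, top 218 mm up) in front of it. Origin on the table under the ram's axis; x to the back, y left to the lever's side, z up. A fixed ratchet plate (127 mm across) sits on the housing's left cheek; the lever just left of it points to the front, at the robot.
- ram: Upright steel ram with five dark disc weights (94 mm across, 250 to 363 mm above the table) on top, 4.7 to 6.3 kg. Origin at the centre of its foot's underside (foot 30 mm across), parked about 124 mm above the table. Rack and pinion tie it to the lever: it sinks 30 mm for each radian that the lever rises.
- force_gauge: Foot (steel disc, 60 mm across) of a dial force gauge below the ram; origin at the centre of its underside, 25 mm up. It carries a round dial case on a screw, with a steel button on top, somewhere from 75 to 94 mm above this origin and not reported: the ram touches 5 to 24 mm below its parked height, to be felt. The button gives 1 mm per 30 N and is overloaded above 70 N.
- grip (a point): Middle of the squeezed pair of black grip and trigger bar: pinch here from above, across y. x points along the lever to its shaft, y to the stand's left, z square to the lever, upward. Faces along y: -16 mm (grip, round, 20 mm thick, 92 mm long) and about +30 mm (steel trigger bar, 8 mm thick, 16 mm high, free) or +16 mm (squeezed).
- shaft (a point): Point on the lever's shaft axis (along the stand's y, 180 mm above the table), level with the grip along y; 163 mm from grip, which swings round it. Its axes turn with the lever like those of grip.
- pawl_tip (a point): Nose of the pawl that slides along the lever (point taken level with the grip along y). In the frame of grip it lies at x = +102 mm when home between the ratchet teeth, about +94 mm when lifted, and is clear of the teeth below +98 mm. Home, it stops the lever from rising; pushed down, the lever clicks over the teeth.
- lever (a joint): Lever angle, rad: 0 parked (grip then 0.45 rad below level), growing as the grip rises and the ram sinks; range -0.2 to 1.0. Once the pawl is out the load pushes the grip up with about 8 N (6 to 10 N), square to the lever, and with nothing when the ram stands fully on the gauge. Teeth are 0.14 rad apart.
- trigger (a joint): Squeeze of the trigger, rad: 0 free, 0.26 or a little more squeezed (about 7 N at the grip). It pulls the pawl through a spring, too weak to free it under load: with the trigger squeezed, push the lever down 0.02 to 0.06 rad (3 to 10 mm at the grip) and the pawl jumps out and stays out while squeezed. Let go, it springs back to the teeth.
- v_block: steel V-block, 40x42x34 mm, bystander standing beside the stand; origin at the centre of its underside.
- ring_gauge: steel setting ring, 50 mm across, 16 mm high, bystander standing beside the stand; origin at the centre of its underside.
- oil_bottle: white oil bottle with a red spout, 38 mm across, 118 mm high, bystander standing beside the stand; origin at the centre of its underside.
- length_bar: steel length bar, 18x75x26 mm, bystander standing beside the stand; origin at the centre of its underside.

How it is judged:
On the way, in this order (a step that is already met when the one before it is completed fails the run):
1. the pawl is lifted clear of the ratchet teeth while the ram is still up (x of pawl_tip in the frame of grip below 0.098 m and contact force between ram and force_gauge below 1 N), for 0.2 s.
2. the ram has come down on the gauge (contact force between ram and force_gauge above 15 N), for 0.2 s.
At the end, for the whole second after the job is handed in: The ram stands still on the gauge's button with its weight (more than 28 N between ram and gauge, ram slower than 5 mm/s), and the trigger is let go (contact force between ram and force_gauge above 28 N and linear speed of ram below 0.005 m/s and value of joint trigger below 0.2 rad); the robot touches nothing.
It fails at once if the gauge is overloaded by a knock or a push: more than 70 N between ram and gauge (contact force between ram and force_gauge above 70 N).
It fails at once if the ram is let drop: it moves faster than 50 mm/s (linear speed of ram above 0.05 m/s).
It fails at once if a bystander beside the stand is pushed more than 20 mm (distance of any of v_block, ring_gauge, oil_bottle, length_bar from where it was at the start of the episode above 0.02 m).
It also fails if it takes over 64 s, if anything falls off the work surface, if the arm or the gripper's body presses on something with over 40 N, if the wrist force passes 120 N, or if a joint passes its speed limit or range.

## Robot

A 6-joint arm with a two-finger parallel gripper is mounted at the origin on a cart in front of the work surface, level with it; the furniture and walls round the work are solid. World frame = base frame: x ahead of the robot, y to its left, z up, the work surface at z = 0. Lengths are in m, angles in rad, forces in N, time in s.
With the tool pointing down it reaches from about 0.25 to 0.725 m from the base axis. Payload 4 kg.
Tool frame: the origin (TCP) lies at the very end of the fingers, on their centre line; the grasp point (between the pads) lies 19 mm behind it; z points along the fingers, y is the direction in which the jaws open and shut (so a half turn about z gives the same grasp; the last joint's range is limited). The gripper opens to 85 mm and grips with 20 to 120 N. Pads are 22 mm wide; open, the fingers measure 114 mm over their backs; the gripper's body (76 mm by 85 mm) begins 54 mm behind the grasp point. The pads swing forward as they close: fully open they stand 13 mm farther back than shut.
Start: joints at [-1.295, 0.241, 0.005, 1.335, 0, 1.571], TCP at [0.136, -0.481, 0.203] pointing down, gripper open.
Joint ranges: [-2.72, 2.72], [-1.05, 1.87], [-1.09, 1.28], [-1.99, 2.15], [-1.42, 1.44], [-3.14, 3.14]. Speed limits (rad/s): [2.79, 2.79, 3.14, 3.14, 3.14, 3.14].

## Interface

Orientations are given as a unit quaternion [x, y, z, w].
In Python, from workcell import bot gives the robot as it stands.
- The arm moves only by the shell command python3 -m crank 'ROWS'. ROWS is JSON, a list that holds one entry, the list of rows, each a list of 5 numbers: the shift along the tool's x, y, z in mm, then the turn about the tool's z in degrees, then the closure in counts, from 0 (fully open) to 255 (shut). In form: [[[tx, ty, tz, turn, grip], ...]]. A call has 1 to 12 rows; each row shifts and turns the pose as measured when the row begins, along the tool's axes as they then stand; what a row does not reach is not made up. A row lasts 1/8 s, in which the tool goes at most 62.5 mm and 10.7 degrees, less where a joint would pass 70% of its speed; a pose out of reach is approached as far as the arm can. A call is refused whole if a number of a shift passes 62.5 or a number of a turn 10.7, either way. A call with a gripper value outside its range is refused whole. The fingers move at their own pace and stop on an object; the grip force is fixed at half the most. Time passes only in rows, so rows that do not move let the fingers close. It gives the time, the measured TCP pose, the force and the opening at its end, in the units of the state.
- bot.get_obs(): the state, without advancing time (a new reading comes with each control period).
- bot.camera(name): name is "scene" or "top" or "wrist"; returns a dict with "img" (400x640x3 uint8, blue, green, red), "depth" (400x640 float32, m along the optical axis (not along the pixel's ray), 0 where there is no reading), "fx", "fy", "cx", "cy" (pixels), "R" (3x3) and "t" (3): a world point X has camera coordinates R X + t; the wrist camera has in their place "T_tool_cam" (4x4, takes a point from camera to tool coordinates, whose origin is the TCP and whose axes are the flange's). Camera axes: x right, y down, z forward; pixel columns grow to the right and rows downward; lengths in m; the calibration is good to about 2 mm. A picture is of the moment at which its call begins: read the wrist's pose just before it.
- bot.job_done(): hands the job in, once; it reports no verdict.
The state is a dict: "clock": time; "joint_pos": joint angles; "joint_vel": joint speeds; "tau": joint torques, N m; "eef_pos": TCP position; "tool_rot": TCP orientation; "ft_force": force on the tool from outside, world axes, zero at the start; "ft_torque": the same for the moment, N m; "grip_width": finger opening in m.
Only numpy, scipy, OpenCV 4.12 (cv2) and the standard library are available. Lean on these libraries where they do the work, as an engineer would, in place of code of your own. Each camera call takes 0.05 s, during which the arm holds its last target.

## Working session

There is one attempt and no reset: what is moved stays moved. The work goes in short steps, Python scripts to look and compute and a shell command to move; the robot and the scene stay as the last step left them, time stands still between calls to the robot, and variables do not carry over. Pictures are saved under pics/ and viewed, and the job is handed in when it is done.

```bash
ls; mkdir -p pics; python3 - <<'E'
from workcell import bot
import cv2
o=bot.get_obs()
print({k:o[k] for k in ('clock','eef_pos','tool_rot','ft_force','grip_width')})
for n in ('scene','top'):
    c=bot.camera(n); cv2.imwrite(f'pics/{n}0.png',c['img']); print(n,c['fx'],c['cx'],c['cy'],c['R'],c['t'])
E
```

```text
pics
{'clock': 0.0, 'eef_pos': array([ 0.13597165, -0.48041882,  0.20249999]), 'tool_rot': array([ 9.90505681e-01,  1.37467563e-01, -1.44408257e-04, -1.06976858e-03]), 'ft_force': array([-0.66277328, -0.57095326, -0.20661201]), 'grip_width': 0.08536059257004769}
scene 510.9084099014372 323.29108110375273 199.37932835864737 [[ 0.34083163 -0.93994536  0.01834423]
 [-0.39042944 -0.15926922 -0.90675144]
 [ 0.85521848  0.30188745 -0.42126633]] [-0.40501443  0.30484927  0.82126553]
top 508.7273884330555 318.9831026624954 196.4552262943396 [[-0.44070307 -0.89762059 -0.0076205 ]
 [-0.81231781  0.40240602 -0.42214828]
 [ 0.38199552 -0.17985178 -0.90649477]] [0.06610143 0.59593469 1.08971651]
```

View pics/scene0.png

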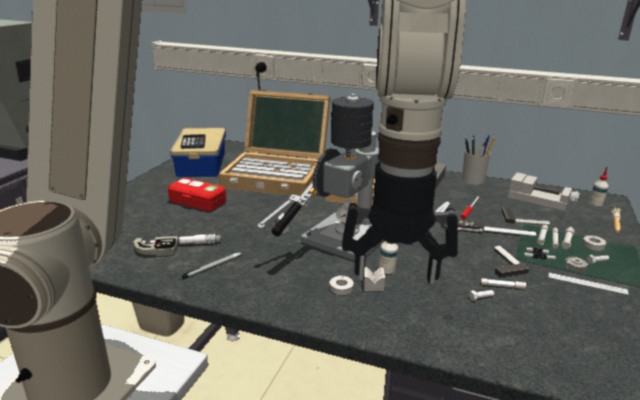

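View pics/top0.png

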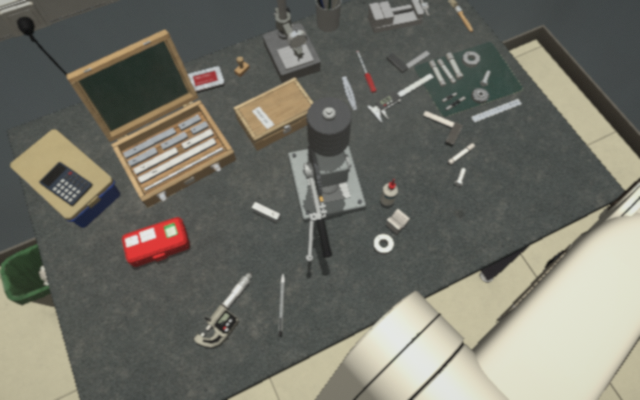

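The top view shows the stand near (330,180), with the lever running from (318,195) to (310,275). The bystanders are the oil bottle (390,192), V-block (398,220), ring (383,243) and length bar (265,211). I'll zoom in on the lever.

```bash
python3 - <<'E'
import cv2,numpy as np
a=cv2.imread('pics/top0.png')[130:290,250:420]; b=cv2.imread('pics/scene0.png')[140:260,240:400]
cv2.imwrite('pics/topz.png',cv2.resize(a,None,fx=3.7,fy=3.7,interpolation=2))
cv2.imwrite('pics/scz.png',cv2.resize(b,None,fx=4.8,fy=4.8,interpolation=2))
E
```

```text
(no output)
```

View pics/topz.png

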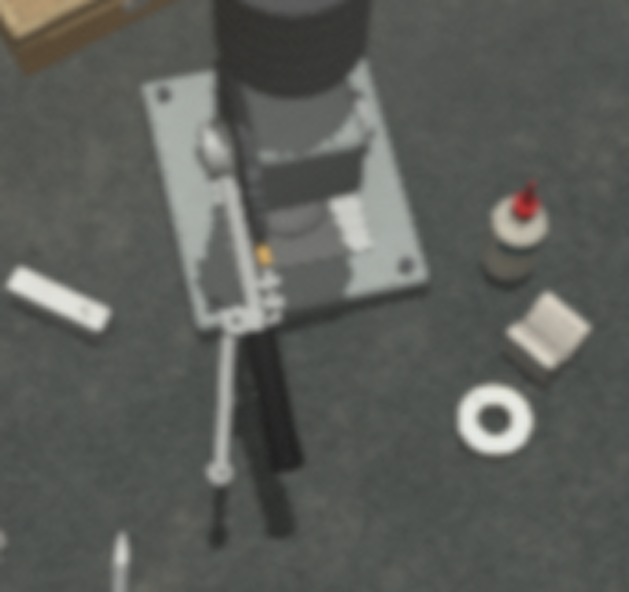

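View pics/scz.png

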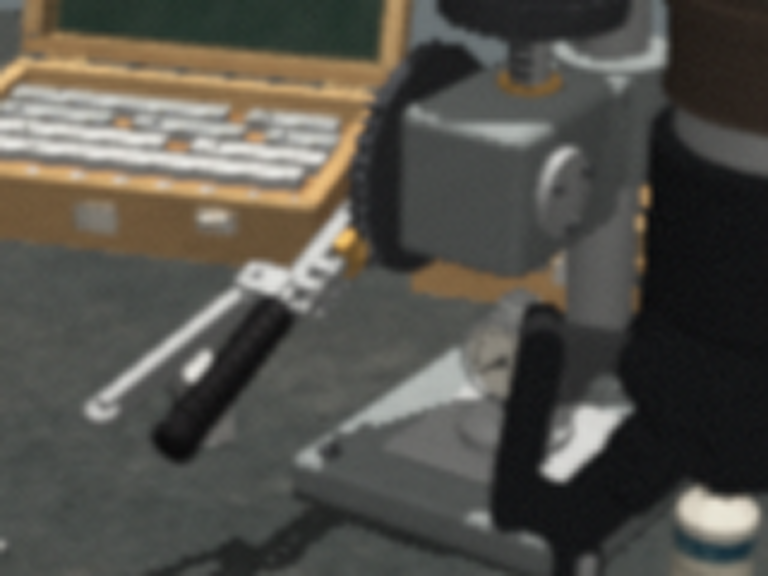

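```bash
cat > h.py <<'E'
from workcell import bot
import numpy as np, cv2
def ray(c,u,v):
    d=np.array([(u-c['cx'])/c['fx'],(v-c['cy'])/c['fy'],1.])
    return -c['R'].T@c['t'], c['R'].T@d
def onz(c,u,v,z):
    o,d=ray(c,u,v); return o+d*(z-o[2])/d[2]
def tri(r1,r2):
    (a,d),(b,e)=r1,r2
    A=np.c_[d,-e]; s=np.linalg.lstsq(A,b-a,rcond=None)[0]
    p,q=a+d*s[0],b+e*s[1]; return (p+q)/2,np.linalg.norm(p-q)
E
python3 - <<'E'
from h import *
t=bot.camera('top'); s=bot.camera('scene')
T=lambda x,y:(250+x/3.7,130+y/3.7); S=lambda x,y:(240+x/4.8,140+y/4.8)
P=[onz(t,*T(*p),.022) for p in((143,88),(368,62),(428,285),(197,328))]
for p in P: print(p.round(4))
print('edges',[np.linalg.norm(P[i]-P[(i+1)%4]).round(4) for i in range(4)])
y=P[3]-P[2]; y/=np.linalg.norm(y); print('yaw of stand from front edge',np.degrees(np.arctan2(-y[0],y[1])))
x=P[0]-P[3]; print('yaw left edge',np.degrees(np.arctan2(x[1],x[0]))); x=P[1]-P[2]; print('right',np.degrees(np.arctan2(x[1],x[0])))
pts={'griptip':((287,462),(175,440)),'gripstart':((262,330),(278,300)),'trigtip':((219,471),(100,408)),'trigpivot':((237,320),(262,277))}
for k,(a,b) in pts.items(): 
    q,e=tri(ray(t,*T(*a)),ray(s,*S(*b))); print(k,q.round(4),'gap',e.round(4))
for n,p in {'ring':(495,420),'vblock':(548,330),'bottle':(508,275),'bar':(58,300)}.items(): print(n,onz(t,*T(*p),.015).round(3))
E
```

```text
[ 0.7634 -0.2084  0.022 ]
[ 0.7089 -0.3685  0.022 ]
[ 0.5286 -0.322   0.022 ]
[ 0.5714 -0.1617  0.022 ]
edges [np.float64(0.1691), np.float64(0.1861), np.float64(0.166), np.float64(0.1976)]
yaw of stand from front edge -14.918188201435042
yaw left edge -13.683072187062542
right -14.442233825290023
griptip [ 0.4333 -0.1631  0.1011] gap 0.0029
gripstart [ 0.5066 -0.1822  0.1415] gap 0.004
trigtip [ 0.4457 -0.1208  0.1033] gap 0.0009
trigpivot [ 0.5176 -0.1699  0.1466] gap 0.0034
ring [ 0.421 -0.317  0.015]
vblock [ 0.463 -0.383  0.015]
bottle [ 0.513 -0.379  0.015]
bar [ 0.637 -0.084  0.015]
```

```bash
python3 -m crank '[[[0,0,-10,10.1,0],[0,0,-10,10.1,0],[0,0,0,10.1,0]]]'; cat >> h.py <<'E'
from scipy.spatial.transform import Rotation as Rn
def delta(tgt):
    o=bot.get_obs(); R=Rn.from_quat(o['tool_rot']).as_matrix()
    d=R.T@(np.array(tgt)-o['eef_pos'])*1000
    print('t',round(float(o['clock']),2),'eef',o['eef_pos'].round(4),'toolx ang',np.degrees(np.arctan2(R[1,0],R[0,0])).round(2),'d_tool mm',d.round(1),'F',o['ft_force'].round(2),'w',round(float(o['grip_width']),4)); return d
E
python3 -c "
from h import *
delta([0.4715,-0.167,0.22])"
```

```text
clock: 0.57
eef_pos: [0.1358, -0.48, 0.2223]
tool_rot: [0.991, -0.134, -0.001, -0.002]
ft_force: [0.8, 0.5, 0.8]
grip_width: 0.0853
t 0.57 eef [ 0.1358 -0.48    0.2223] toolx ang -15.46 d_tool mm [ 240.1 -391.1    3.2] F [0.78 0.52 0.78] w 0.0853
```

```bash
python3 -m crank '[[[30,-48,0,-1,0],[30,-48,0,0,0],[30,-48,0,0,0],[30,-48,0,0,0],[30,-48,0,0,0],[30,-48,0,0,0],[25,-40,0,0,0],[15,-25,0,0,0],[0,0,0,0,0]]]'
python3 - <<'E'
from h import *
delta([0.4715,-0.167,0.22])
w=bot.camera('wrist'); np.save('w1.npy',w['depth']); cv2.imwrite('pics/w1.png',w['img']); print(w['fx'],w['cx'],w['cy'],w['T_tool_cam'])
E
```

```text
clock: 1.7
eef_pos: [0.4471, -0.1868, 0.2212]
tool_rot: [0.992, -0.128, -0.001, -0.002]
ft_force: [-0.4, -0.2, 0.2]
grip_width: 0.0859
t 1.7 eef [ 0.4471 -0.1868  0.2212] toolx ang -14.71 d_tool mm [ 18.6 -25.4   1.3] F [-0.44 -0.23  0.24] w 0.0859
337.4776521539454 318.3730008146675 204.23949843268517 [[-3.35659041e-04 -9.61813969e-01 -2.73703810e-01  6.94917950e-02]
 [ 9.99999736e-01 -1.46405971e-04 -7.11877722e-04  9.05701468e-04]
 [ 6.44622065e-04 -2.73703976e-01  9.61813765e-01 -1.71700476e-01]
 [ 0.00000000e+00  0.00000000e+00  0.00000000e+00  1.00000000e+00]]
```

View pics/w1.png

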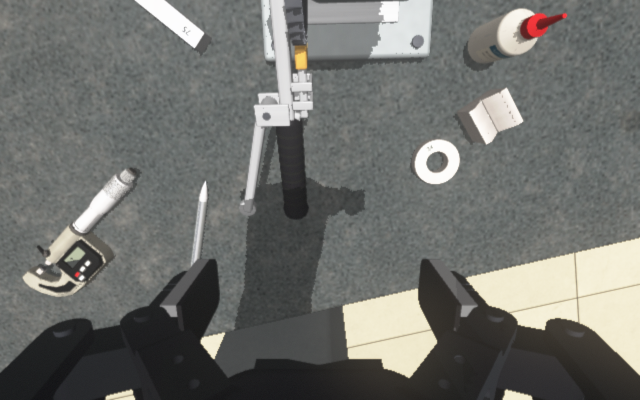

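The wrist view shows the grip running from (287,122) to (296,210), and the trigger bar from (268,115) to (248,205). I'll measure the grip with depth.

```bash
python3 - <<'E'
from h import *
o=bot.get_obs(); w=bot.camera('wrist'); D=w['depth']; M=w['T_tool_cam']; R=Rn.from_quat(o['tool_rot']).as_matrix()
yaw=np.radians(-14.4); Rs=np.array([[np.cos(yaw),-np.sin(yaw),0],[np.sin(yaw),np.cos(yaw),0],[0,0,1]])
def P(u,v,z=None):
    z=np.median(D[v-1:v+2,u-1:u+2]) if z is None else z
    c=np.array([(u-w['cx'])/w['fx']*z,(v-w['cy'])/w['fy']*z,z,1]); return o['eef_pos']+R@(M@c)[:3]
dark=(w['img'].max(2)<45)
for v in range(110,225,8):
    us=[u for u in range(260,330) if dark[v,u] and 0<D[v,u] and P(u,v,D[v,u])[2]>.055]
    if us: 
        p=P((us[0]+us[-1])//2,v); print('grip',v,us[0],us[-1],p.round(4),'standframe',(Rs.T@p).round(4))
for n,(u,v) in {'bar':(266,130),'bar2':(258,165),'bartip':(249,203),'pivot':(266,116),'orange':(302,57)}.items():
    p=P(u,v); print(n,p.round(4),(Rs.T@p).round(4))
E
```

```text
grip 158 299 301 [ 0.4805 -0.1821  0.1281] standframe [ 0.5107 -0.0569  0.1281]
grip 166 299 302 [ 0.4739 -0.1801  0.1251] standframe [ 0.5038 -0.0566  0.1251]
grip 174 281 303 [ 0.4697 -0.1724  0.1273] standframe [ 0.4978 -0.0502  0.1273]
grip 182 282 304 [ 0.4628 -0.171   0.1249] standframe [ 0.4908 -0.0506  0.1249]
grip 190 282 304 [ 0.4556 -0.1687  0.1213] standframe [ 0.4832 -0.0501  0.1213]
grip 198 283 305 [ 0.448  -0.1671  0.1179] standframe [ 0.4755 -0.0505  0.1179]
grip 206 283 307 [ 0.4397 -0.1653  0.1131] standframe [ 0.467  -0.0508  0.1131]
grip 214 285 304 [ 0.4328 -0.1624  0.1125] standframe [ 0.4596 -0.0497  0.1125]
bar [ 0.5051 -0.1415  0.0007] [ 0.5244 -0.0114  0.0007]
bar2 [ 0.4828 -0.147   0.1213] [ 0.5042 -0.0223  0.1213]
bartip [ 0.4525 -0.1278  0.1136] [ 0.4701 -0.0113  0.1136]
pivot [ 0.5174 -0.1691  0.1498] [ 0.5432 -0.0351  0.1498]
orange [ 0.5457 -0.2038  0.1637] [ 0.5792 -0.0616  0.1637]
```

```bash
python3 - <<'E'
from h import *
t=bot.camera('top');yaw=np.radians(-14.4); Rs=Rn.from_euler('z',yaw).as_matrix()
D=t['depth']
for (x,y) in((213,150),(213,140),(220,150),(280,420),(270,370)):
    u,v=250+x/3.7,130+y/3.7; p=onz(t,u,v,.18); z=D[round(v),round(u)]; o,d=ray(t,u,v); q=o+d*z
    print((Rs.T@p).round(4),'depth:',(Rs.T@q).round(4))
cv2.imwrite('pics/top1.png',cv2.resize(t['img'][130:290,250:420],None,fx=3.7,fy=3.7))
E
```

```text
[ 0.6464 -0.0409  0.18  ] depth: [ 0.6392 -0.0398  0.1937]
[ 0.6535 -0.0423  0.18  ] depth: [ 0.6431 -0.0408  0.1995]
[ 0.6455 -0.0452  0.18  ] depth: [ 0.6371 -0.044   0.1961]
[ 0.4599 -0.0446  0.18  ] depth: [ 0.2664 -0.0008  0.7346]
[ 0.4923 -0.0454  0.18  ] depth: [ 0.2832 -0.0014  0.731 ]
```

View pics/top1.png

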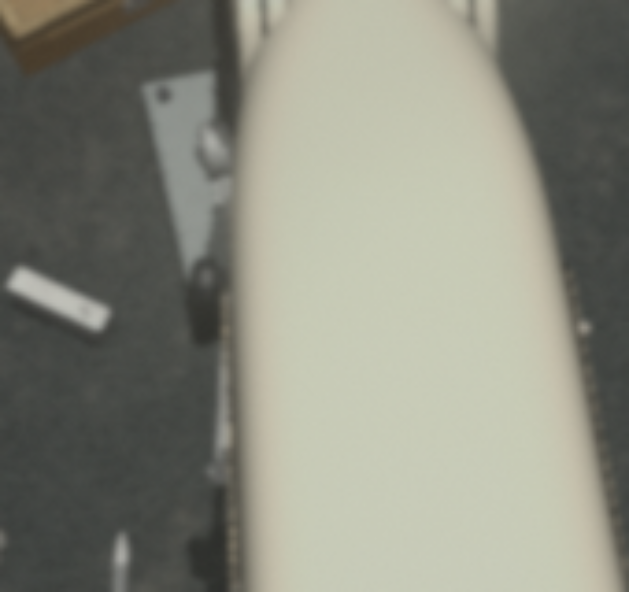

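The grip axis lies at stand-frame y = -0.0503 and the shaft at x ≈ 0.642, so the grip point is at about (0.4675, -0.1658, 0.111).

```bash
python3 -c "
from h import *
delta([0.4675,-0.1658,0.15])"
```

```text
t 1.85 eef [ 0.4454 -0.1887  0.2215] toolx ang -14.95 d_tool mm [ 15.6 -27.6  71.5] F [ 0.08 -0.32  0.19] w 0.0852
```

```bash
python3 -m crank '[[[8,-14,0,0.5,0],[7,-13,0,0,0],[0,0,30,0,0],[0,0,30,0,0],[0,0,11,0,0],[0,0,0,0,0],[0,0,0,0,0]]]'
python3 - <<'E'
from h import *
delta([0.4675,-0.1658,0.089])
w=bot.camera('wrist'); cv2.imwrite('pics/w2.png',w['img'])
c=bot.camera('scene'); cv2.imwrite('pics/s2.png',cv2.resize(c['img'][140:260,240:400],None,fx=4.8,fy=4.8,interpolation=2))
E
```

```text
clock: 2.72
eef_pos: [0.4662, -0.1708, 0.1514]
tool_rot: [0.99, -0.139, 0.001, -0.0]
ft_force: [1.0, -0.4, 0.3]
grip_width: 0.0855
t 2.73 eef [ 0.4662 -0.1708  0.1514] toolx ang -16.0 d_tool mm [-0.2 -5.1 62.4] F [ 1.   -0.42  0.33] w 0.0855
```

View pics/w2.png

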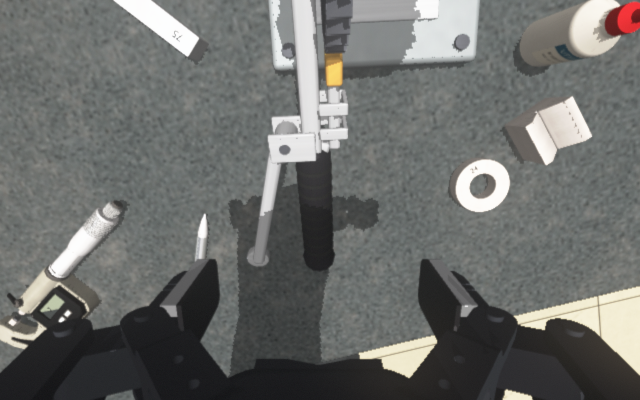

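View pics/s2.png

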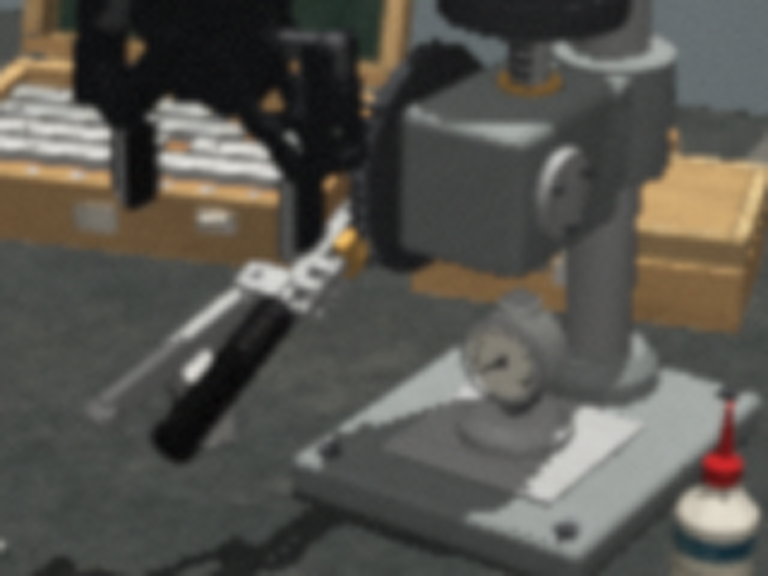

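The picture agrees with the numbers: the grip at column 316 is centred between the pads, so the tool needs to shift about 5 mm left. I'll lower it there.

```bash
python3 -m crank '[[[0,-5,0,-1.6,0],[0,0,15,0,0],[0,0,15,0,0]]]'
python3 -c "
from h import *
delta([0.4675,-0.1658,0.089])"
```

```text
clock: 3.2
eef_pos: [0.47, -0.1661, 0.1225]
tool_rot: [0.992, -0.124, 0.004, 0.0]
ft_force: [-0.6, 0.5, -0.5]
grip_width: 0.0854
t 3.2 eef [ 0.47   -0.1661  0.1225] toolx ang -14.25 d_tool mm [-2.8  0.3 33.5] F [-0.62  0.45 -0.54] w 0.0854
```

```bash
python3 -m crank '[[[-1.5,0,15,0,0],[-1,0,14,0,0],[0,0,4,0,0],[0,0,0,0,0]]]'
python3 - <<'E'
from h import *
delta([0.4675,-0.1658,0.089])
w=bot.camera('wrist'); cv2.imwrite('pics/w3.png',w['img'])
c=bot.camera('scene'); cv2.imwrite('pics/s3.png',cv2.resize(c['img'][140:260,240:400],None,fx=4.8,fy=4.8,interpolation=2))
E
```

```text
clock: 3.7
eef_pos: [0.4658, -0.1644, 0.0848]
tool_rot: [0.992, -0.123, 0.002, -0.0]
ft_force: [0.1, -0.4, 0.0]
grip_width: 0.0854
t 3.7 eef [ 0.4658 -0.1644  0.0848] toolx ang -14.18 d_tool mm [ 2.   0.9 -4.2] F [ 0.12 -0.37  0.03] w 0.0854
```

View pics/w3.png

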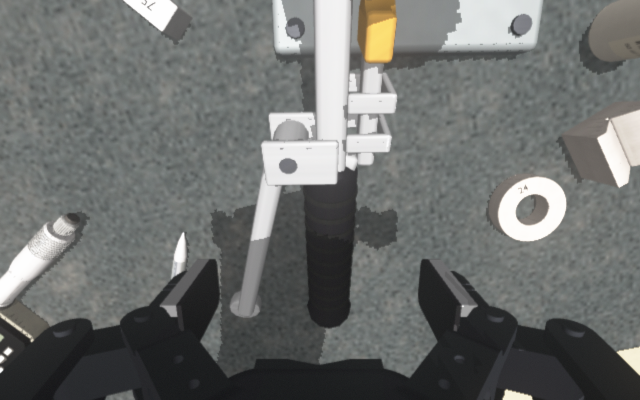

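View pics/s3.png

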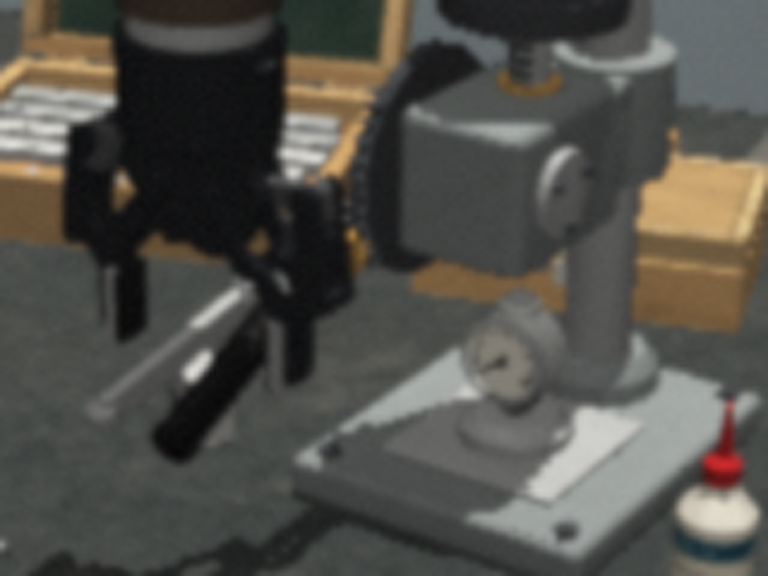

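The pads straddle the pair, and the grip at (330,255) is 6 mm right of centre as it should be. I'll close the gripper.

```bash
python3 -m crank '[[[0,0,0,0,255],[0,0,0,0,255],[0,0,0,0,255],[0,0,0,0,255],[0,0,0,0,255],[0,0,0,0,255]]]'
python3 - <<'E'
from h import *
delta([0.4675,-0.1658,0.089])
w=bot.camera('wrist'); cv2.imwrite('pics/w4.png',w['img'])
E
```

```text
clock: 4.55
eef_pos: [0.4653, -0.1631, 0.0874]
tool_rot: [0.992, -0.123, 0.002, -0.001]
ft_force: [-2.7, 0.2, 2.4]
grip_width: 0.0247
t 4.55 eef [ 0.4653 -0.1631  0.0874] toolx ang -14.1 d_tool mm [ 2.8  2.1 -1.6] F [-2.71  0.2   2.39] w 0.0247
```

View pics/w4.png

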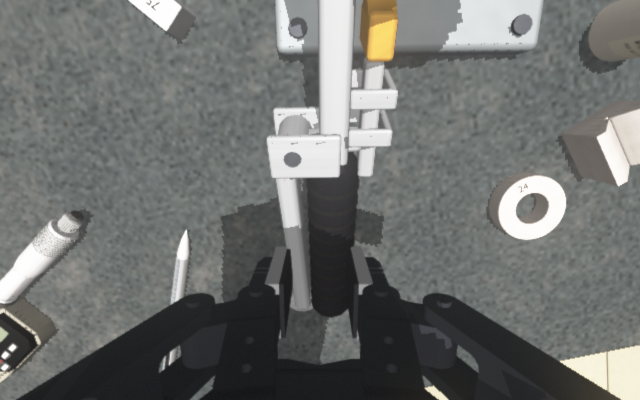

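```bash
python3 - <<'E'
from h import *
o=bot.get_obs(); w=bot.camera('wrist'); D=w['depth']; M=w['T_tool_cam']; R=Rn.from_quat(o['tool_rot']).as_matrix()
def T(u,v):
    z=D[v,u]; c=np.array([(u-w['cx'])/w['fx']*z,(v-w['cy'])/w['fy']*z,z,1]); return (M@c)[:3]*1000
for n,(u,v) in {'padL':(278,265),'padLinner':(284,300),'padLtop':(288,252),'padR':(366,265),'padRtop':(355,252),'padRin':(357,300),'grip':(331,230),'grip2':(333,270),'grip3':(333,300),'bar':(292,210),'bar2':(298,260),'bar3':(302,295)}.items():
    t=T(u,v); print(n,t.round(1), (o['eef_pos']+R@t/1000).round(4))
delta([0.4675,-0.1658,0.089])
cv2.imwrite('pics/w5.png',cv2.resize(w['img'][100:400,220:420],None,fx=2,fy=2,interpolation=2))
E
```

```text
padL [ 10.6 -15.  -51.5] [ 0.4791 -0.1513  0.1389]
padLinner [  3.3 -11.5 -64.6] [ 0.4711 -0.1528  0.152 ]
padLtop [ 10.8 -12.1 -39.5] [ 0.4786 -0.154   0.1269]
padR [ 11.   19.3 -52.2] [ 0.4711 -0.1846  0.1396]
padRtop [ 10.7  16.4 -39.3] [ 0.4716 -0.1816  0.1267]
padRin [  4.6  14.4 -66.8] [ 0.4661 -0.1783  0.1541]
grip [ 22.6   5.9 -44.6] [ 0.4857 -0.1744  0.1321]
grip2 [ -1.    7.4 -32.7] [ 0.4624 -0.1701  0.1201]
grip3 [-21.9   8.  -23.8] [ 0.442  -0.1656  0.1111]
bar [ 31.5  -9.4 -46.4] [ 0.498  -0.1617  0.1339]
bar2 [  4.3  -8.3 -33.6] [ 0.4714 -0.1561  0.121 ]
bar3 [-20.1  -7.4 -22.2] [ 0.4476 -0.1511  0.1095]
t 4.65 eef [ 0.4654 -0.1631  0.0873] toolx ang -14.1 d_tool mm [ 2.7  2.1 -1.7] F [-2.32  1.11  3.64] w 0.0246
```

View pics/w5.png

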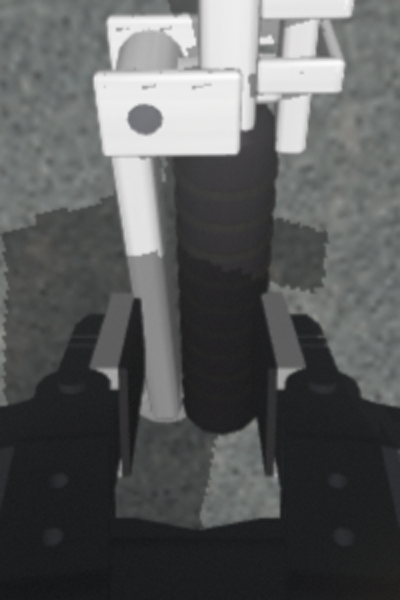

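The pads sit centred on the pair: the pad spans tool z -39 to 0 mm, the grip axis is at -22 mm, and the bar is visibly squeezed. I'll push down in small steps.

```bash
python3 -m crank '[[[1,0,2,0,255],[1,0,2,0,255],[0,0,0,0,255]]]'
python3 -c "
from h import *
delta([0.4653,-0.1631,0.0874])"; python3 -m crank '[[[1,0,2,0,255],[0,0,0,0,255]]]'
python3 -c "
from h import *
delta([0.4653,-0.1631,0.0874])
w=bot.camera('wrist'); cv2.imwrite('pics/w6.png',cv2.resize(w['img'][0:300,220:420],None,fx=2,fy=2,interpolation=2))
"
```

```text
clock: 5.03
eef_pos: [0.4669, -0.1635, 0.0836]
tool_rot: [0.992, -0.123, 0.002, -0.001]
ft_force: [-3.2, 1.1, 6.1]
grip_width: 0.0245
t 5.03 eef [ 0.4669 -0.1635  0.0836] toolx ang -14.1 d_tool mm [-1.6  0.  -3.8] F [-3.22  1.13  6.11] w 0.0245
clock: 5.28
eef_pos: [0.4676, -0.1636, 0.0819]
tool_rot: [0.992, -0.123, 0.001, -0.001]
ft_force: [-3.2, 0.8, 5.2]
grip_width: 0.0245
t 5.28 eef [ 0.4676 -0.1636  0.0819] toolx ang -14.09 d_tool mm [-2.3  0.  -5.5] F [-3.24  0.82  5.17] w 0.0245
```

View pics/w6.png

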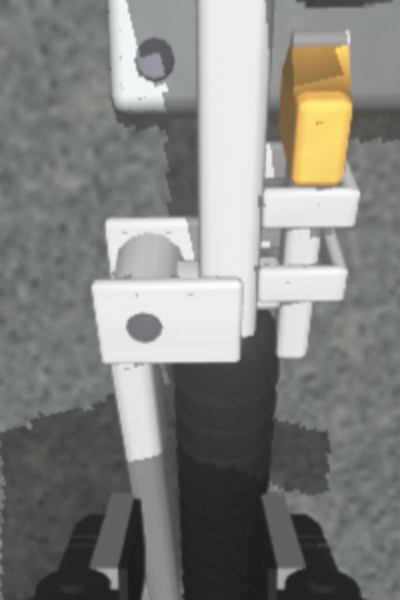

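The pawl is now lifted: the orange block sits against its guide (bottom at row ~92, guide at ~95), where there was a 28 px gap before. Now I'll let the lever rise slowly.

```bash
python3 -m crank '[[[-1.3,0,-2.7,0,255],[-1.3,0,-2.7,0,255],[-1.2,0,-2.8,0,255],[-1.2,0,-2.8,0,255],[0,0,0,0,255]]]'
cat > st.py <<'E'
from h import *
o=bot.get_obs(); d=(o['eef_pos']-np.array([.4653,-.1631,.0874]))
a0=.45; gz=-.163*np.sin(.45)+d[2]; gx=-.163*np.cos(.45)+d[0]*.9686-d[1]*.2487
a=np.arctan2(-gz,-gx); F=o['ft_force']; fx=F[0]*.9686-F[1]*.2487
print('t',round(float(o['clock']),2),'r',round(np.hypot(gx,gz)*1000,1),'lever',round(.45-a,3),'F',F.round(1),'Ftan',(F[2]*np.cos(a)-fx*np.sin(a)).round(2),'Frad',(fx*np.cos(a)+F[2]*np.sin(a)).round(2),'w',round(float(o['grip_width']),4))
for n in range(1,5):
  b=.45-a; a1=a-n*4/163
print('next 4mm step tool x,z', round(-4*np.sin(a-.01),2), round(-4*np.cos(a-.01),2),' radius fix x',round((np.hypot(gx,gz)-.163)*1000*np.cos(a),1))
E
python3 st.py
```

```text
clock: 5.95
eef_pos: [0.4628, -0.1625, 0.0942]
tool_rot: [0.992, -0.123, 0.002, -0.001]
ft_force: [-3.8, 0.4, 5.4]
grip_width: 0.0246
t 5.95 r 162.5 lever 0.045 F [-3.8  0.4  5.4] Ftan 6.44 Frad -1.31 w 0.0246
next 4mm step tool x,z -1.54 -3.69  radius fix x -0.4
```

```bash
python3 -m crank '[[[-1.5,0,-3.2,0,255],[-1.4,0,-3.3,0,255],[-1.4,0,-3.3,0,255],[-1.3,0,-3.3,0,255],[0,0,0,0,255]]]'; python3 st.py
```

```text
clock: 6.58
eef_pos: [0.4586, -0.1616, 0.109]
tool_rot: [0.992, -0.123, 0.003, -0.001]
ft_force: [-3.1, 0.3, 5.2]
grip_width: 0.0245
t 6.58 r 161.3 lever 0.139 F [-3.1  0.3  5.2] Ftan 5.92 Frad -1.28 w 0.0245
next 4mm step tool x,z -1.18 -3.82  radius fix x -1.6
```

```bash
python3 -m crank '[[[-1.2,0,-3.2,0,255],[-1.2,0,-3.2,0,255],[0,0,0,0,255]]]'; python3 st.py
```

```text
clock: 6.95
eef_pos: [0.4569, -0.1605, 0.1163]
tool_rot: [0.992, -0.123, 0.004, -0.001]
ft_force: [-2.1, 3.0, 5.0]
grip_width: 0.0228
t 6.95 r 161.1 lever 0.187 F [-2.1  3.   5. ] Ftan 5.59 Frad -1.35 w 0.0228
next 4mm step tool x,z -1.0 -3.87  radius fix x -1.8
```

```bash
python3 - <<'E'
from h import *
w=bot.camera('wrist'); cv2.imwrite('pics/w7.png',cv2.resize(w['img'][0:360,220:420],None,fx=1.6,fy=1.6,interpolation=2))
c=bot.camera('scene'); cv2.imwrite('pics/s7.png',cv2.resize(c['img'][80:260,240:400],None,fx=3.3,fy=3.3,interpolation=2))
E
```

```text
(no output)
```

View pics/w7.png

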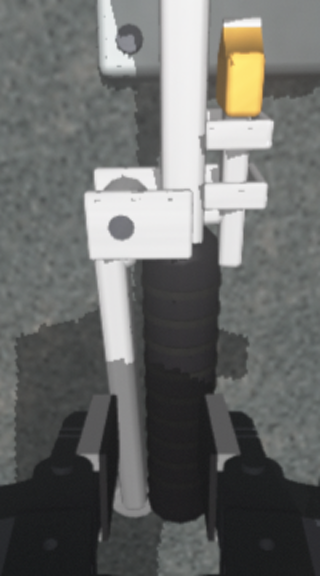

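View pics/s7.png

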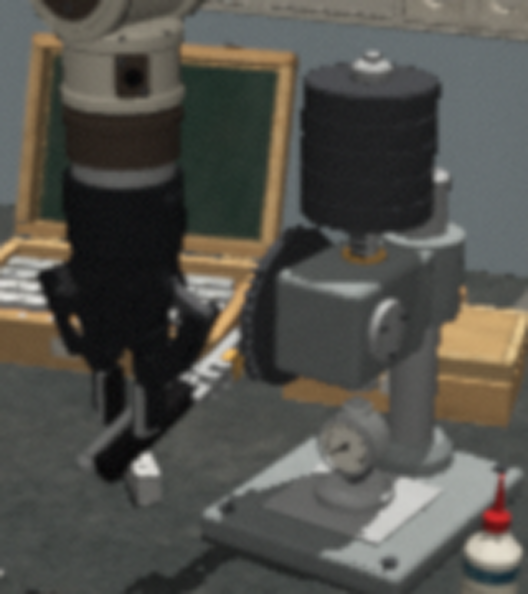

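```bash
python3 -m crank '[[[-1.2,0,-3.2,0,255],[-1.2,0,-3.2,0,255],[0,0,0,0,255]]]'; python3 st.py
```

```text
clock: 7.42
eef_pos: [0.4554, -0.1601, 0.1242]
tool_rot: [0.992, -0.123, 0.005, -0.001]
ft_force: [-1.7, 1.9, 4.5]
grip_width: 0.0221
t 7.42 r 160.8 lever 0.236 F [-1.7  1.9  4.5] Ftan 4.8 Frad -1.11 w 0.0221
next 4mm step tool x,z -0.81 -3.92  radius fix x -2.2
```

```bash
python3 -m crank '[[[-1.0,0,-3.2,0,255],[-1.0,0,-3.2,0,255],[0,0,0,0,255]]]'; python3 st.py
```

```text
clock: 7.8
eef_pos: [0.4544, -0.1594, 0.1324]
tool_rot: [0.992, -0.122, 0.007, -0.001]
ft_force: [-2.3, 2.7, 5.4]
grip_width: 0.0211
t 7.8 r 160.3 lever 0.288 F [-2.3  2.7  5.4] Ftan 5.82 Frad -1.98 w 0.0211
next 4mm step tool x,z -0.61 -3.95  radius fix x -2.6
```

```bash
python3 - <<'E'
from h import *
o=bot.get_obs(); w=bot.camera('wrist'); D=w['depth']; M=w['T_tool_cam']; R=Rn.from_quat(o['tool_rot']).as_matrix()
def T(u,v):
    z=D[v,u]; c=np.array([(u-w['cx'])/w['fx']*z,(v-w['cy'])/w['fy']*z,z,1]); return (M@c)[:3]*1000
for v in range(160,320,20):
    r=[T(u,v) for u in range(285,360)]
    print(v,[tuple(x.round(0).astype(int)) for x in r[::9]])
cv2.imwrite('pics/w8.png',cv2.resize(w['img'][0:360,220:420],None,fx=1.6,fy=1.6,interpolation=2))
cv2.imwrite('pics/w8b.png',w['img'])
E
```

```text
160 [(np.int64(49), np.int64(-13), np.int64(-36)), (np.int64(50), np.int64(-9), np.int64(-37)), (np.int64(49), np.int64(-5), np.int64(-35)), (np.int64(49), np.int64(-2), np.int64(-33)), (np.int64(50), np.int64(2), np.int64(-37)), (np.int64(50), np.int64(5), np.int64(-38)), (np.int64(50), np.int64(9), np.int64(-39)), (np.int64(50), np.int64(13), np.int64(-38)), (np.int64(49), np.int64(17), np.int64(-33))]
180 [(np.int64(41), np.int64(-13), np.int64(-36)), (np.int64(41), np.int64(-9), np.int64(-37)), (np.int64(40), np.int64(-6), np.int64(-30)), (np.int64(40), np.int64(-2), np.int64(-30)), (np.int64(41), np.int64(2), np.int64(-37)), (np.int64(42), np.int64(6), np.int64(-38)), (np.int64(42), np.int64(9), np.int64(-38)), (np.int64(41), np.int64(13), np.int64(-36)), (np.int64(6), np.int64(36), np.int64(132))]
200 [(np.int64(-12), np.int64(-30), np.int64(131)), (np.int64(33), np.int64(-9), np.int64(-36)), (np.int64(32), np.int64(-6), np.int64(-32)), (np.int64(31), np.int64(-2), np.int64(-28)), (np.int64(32), np.int64(2), np.int64(-35)), (np.int64(33), np.int64(6), np.int64(-37)), (np.int64(
[... 1478 characters left out ...]
), np.int64(-27)), (np.int64(-95), np.int64(-6), np.int64(131)), (np.int64(-8), np.int64(2), np.int64(-29)), (np.int64(-7), np.int64(6), np.int64(-31)), (np.int64(-7), np.int64(10), np.int64(-32)), (np.int64(11), np.int64(11), np.int64(-64)), (np.int64(11), np.int64(15), np.int64(-64))]
300 [(np.int64(5), np.int64(-11), np.int64(-67)), (np.int64(-9), np.int64(-10), np.int64(-45)), (np.int64(-20), np.int64(-7), np.int64(-27)), (np.int64(-27), np.int64(-3), np.int64(-15)), (np.int64(-20), np.int64(2), np.int64(-28)), (np.int64(-19), np.int64(6), np.int64(-29)), (np.int64(-19), np.int64(11), np.int64(-29)), (np.int64(4), np.int64(11), np.int64(-66)), (np.int64(12), np.int64(13), np.int64(-79))]
```

View pics/w8.png

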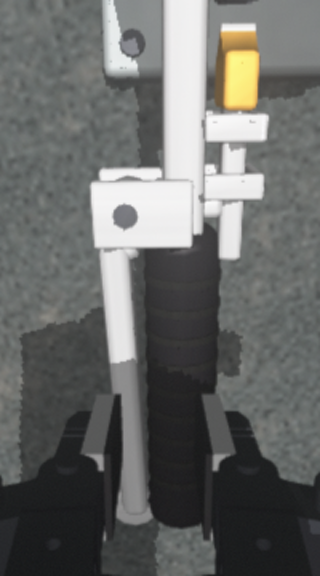

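The grip top is still 33 mm behind the tip, so nothing is slipping. The measured lever slope (0.16 rad) matches my angle estimate. Continuing.

```bash
python3 -m crank '[[[-1.0,0,-3.2,0,255],[-1.0,0,-3.2,0,255],[0,0,0,0,255]]]'; python3 st.py
```

```text
clock: 8.22
eef_pos: [0.4537, -0.1594, 0.1408]
tool_rot: [0.993, -0.122, 0.009, 0.0]
ft_force: [-1.6, 1.8, 5.2]
grip_width: 0.0203
t 8.22 r 159.9 lever 0.341 F [-1.6  1.8  5.2] Ftan 5.35 Frad -1.43 w 0.0203
next 4mm step tool x,z -0.4 -3.98  radius fix x -3.1
```

```bash
python3 -m crank '[[[-0.8,0,-3.2,0,255],[-0.8,0,-3.2,0,255],[0,0,0,0,255]]]'; python3 st.py
```

```text
clock: 8.6
eef_pos: [0.4534, -0.1595, 0.1492]
tool_rot: [0.993, -0.122, 0.01, 0.001]
ft_force: [-0.4, 1.8, 4.5]
grip_width: 0.0206
t 8.6 r 159.5 lever 0.393 F [-0.4  1.8  4.5] Ftan 4.54 Frad -0.6 w 0.0206
next 4mm step tool x,z -0.19 -4.0  radius fix x -3.5
```

```bash
python3 -m crank '[[[-0.6,0,-3,0,255],[-0.6,0,-3,0,255],[0,0,0,0,255]]]'; python3 st.py
```

```text
clock: 8.98
eef_pos: [0.4531, -0.1625, 0.1576]
tool_rot: [0.992, -0.122, 0.012, 0.004]
ft_force: [-1.0, -3.0, 6.1]
grip_width: 0.0002
t 8.97 r 158.8 lever 0.445 F [-1.  -3.   6.1] Ftan 6.06 Frad -0.18 w 0.0002
next 4mm step tool x,z 0.02 -4.0  radius fix x -4.2
```

```bash
python3 -m crank '[[[-0.4,0,-2.5,0,255],[-0.4,0,-2.5,0,255],[0,0,0,0,255]]]'; python3 st.py
```

```text
clock: 9.35
eef_pos: [0.4524, -0.1627, 0.1631]
tool_rot: [0.992, -0.123, 0.013, 0.004]
ft_force: [0.9, -0.1, 2.5]
grip_width: -0.0001
t 9.35 r 159.4 lever 0.48 F [ 0.9 -0.1  2.5] Ftan 2.53 Frad 0.85 w -0.0001
next 4mm step tool x,z 0.16 -4.0  radius fix x -3.6
```

The width is 0, so the pads have slipped off the pair. Taking pictures to check.

```bash
python3 - <<'E'
from h import *
w=bot.camera('wrist'); cv2.imwrite('pics/w9.png',w['img'])
c=bot.camera('scene'); cv2.imwrite('pics/s9.png',cv2.resize(c['img'][80:260,240:400],None,fx=3.3,fy=3.3,interpolation=2))
E
```

View pics/w9.png

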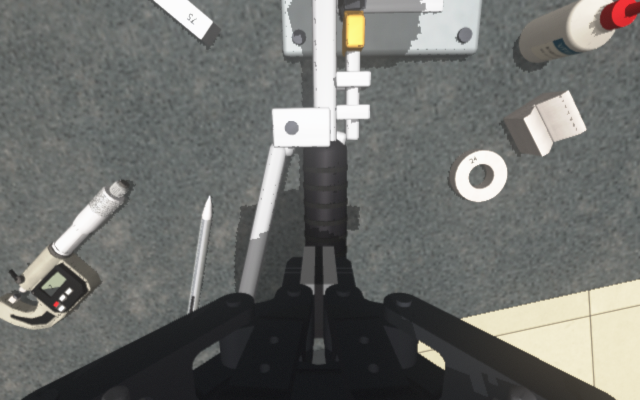

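View pics/s9.png

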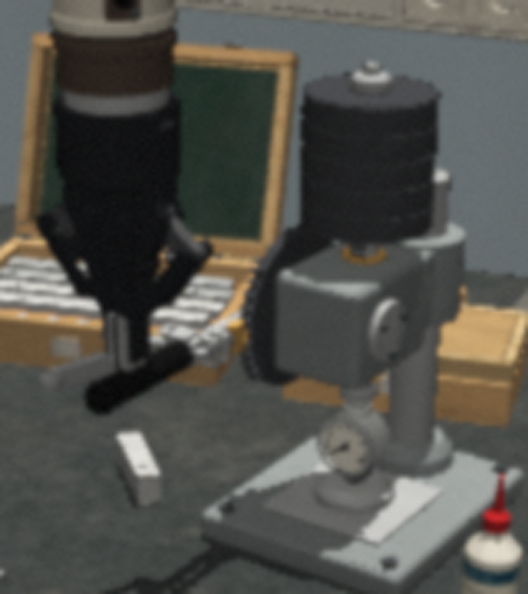

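The pads squeezed out over the top: they are closed above the grip at (325,250), the trigger is free and the pawl is back in the teeth. I'll raise the tool, open, and measure the lever again before taking a deeper grasp.

```bash
python3 -m crank '[[[0,0,-20,0,255],[0,0,-20,0,100],[0,0,-10,0,0],[0,0,0,0,0],[0,0,0,0,0],[0,0,0,0,0]]]'
cat > look.py <<'E'
from h import *
import sys
o=bot.get_obs(); w=bot.camera('wrist'); D=w['depth']; M=w['T_tool_cam']; R=Rn.from_quat(o['tool_rot']).as_matrix()
Rs=Rn.from_euler('z',np.radians(-14.4)).as_matrix()
vv,uu=np.mgrid[0:400,0:640]; c=np.stack([(uu-w['cx'])/w['fx']*D,(vv-w['cy'])/w['fy']*D,D],-1)
tool=c@M[:3,:3].T+M[:3,3]; W=tool@R.T+o['eef_pos']; S=W@Rs
g=(w['img'].max(2)<70)&(S[...,2]>.06)&(S[...,2]<.25)&(abs(S[...,1]+.05)<.014)&(vv<330)&(S[...,0]<.53)&(S[...,0]>.43)&(D>0)
g&=tool[...,2]>-60
print('npix',g.sum())
for x in np.arange(.445,.53,.01):
    k=g&(abs(S[...,0]-x)<.005)
    if k.sum()>15:
        q=S[k]; q0=q[q[:,2]>np.percentile(q[:,2],70)]; t=tool[k]
        print('x',x.round(3),'ztop',q0[:,2].mean().round(4),'y',q[:,1].min().round(4),q[:,1].max().round(4),'mid',np.median(q0[:,1]).round(4),'tool z top',np.percentile(t[:,2],10).round(4))
cv2.imwrite('pics/'+sys.argv[1],w['img'])
print(o['clock'],o['eef_pos'].round(4),o['tool_rot'].round(4),o['ft_force'].round(1))
E
python3 look.py w10.png
python3 -c "
from h import *
c=bot.camera('scene'); cv2.imwrite('pics/s10.png',cv2.resize(c['img'][80:260,240:400],None,fx=3.3,fy=3.3,interpolation=2))"
```

```text
clock: 10.2
eef_pos: [0.446, -0.1606, 0.2084]
tool_rot: [0.992, -0.123, 0.005, 0.002]
ft_force: [-0.1, -0.1, 0.2]
grip_width: 0.0853
npix 4280
x 0.445 ztop 0.1945 y -0.0606 -0.039 mid -0.0499 tool z top 0.0135
x 0.455 ztop 0.1937 y -0.0599 -0.0396 mid -0.0496 tool z top 0.0144
x 0.465 ztop 0.1933 y -0.0597 -0.0397 mid -0.0494 tool z top 0.0149
x 0.475 ztop 0.1933 y -0.0594 -0.0391 mid -0.0493 tool z top 0.015
x 0.485 ztop 0.1933 y -0.0592 -0.0391 mid -0.0493 tool z top 0.0151
x 0.495 ztop 0.1931 y -0.0591 -0.0391 mid -0.0497 tool z top 0.0156
x 0.505 ztop 0.1928 y -0.0588 -0.0386 mid -0.0502 tool z top 0.0159
x 0.515 ztop 0.1926 y -0.0585 -0.0386 mid -0.0501 tool z top 0.0162
x 0.525 ztop 0.1918 y -0.0583 -0.0386 mid -0.0516 tool z top 0.017
10.2 [ 0.446  -0.1606  0.2084] [ 0.9924 -0.1229  0.0053  0.0025] [-0.1 -0.1  0.2]
```

View pics/w10.png

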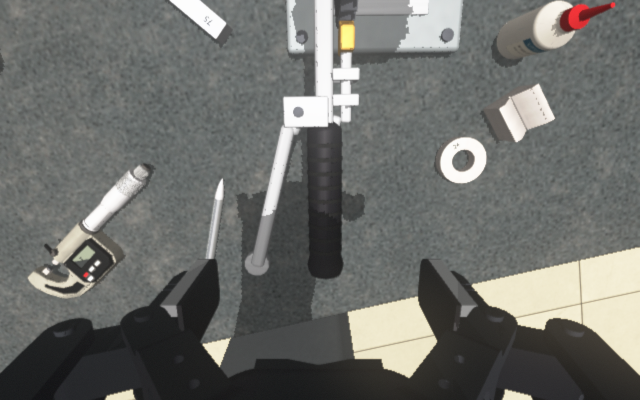

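View pics/s10.png

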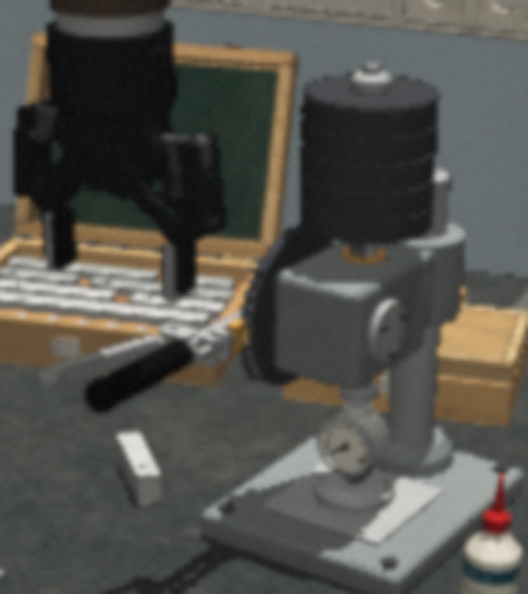

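```bash
python3 - <<'E'
from h import *
c=bot.camera('scene'); a=cv2.imread('pics/scene0.png'); b=c['img']; cv2.imwrite('pics/scene1.png',b)
f=lambda i:cv2.resize(i[185:240,325:385],(390,358),interpolation=2)
cv2.imwrite('pics/dial.png',np.hstack([f(a),f(b)]))
# depth weights top
E
```

```text
(no output)
```

View pics/dial.png

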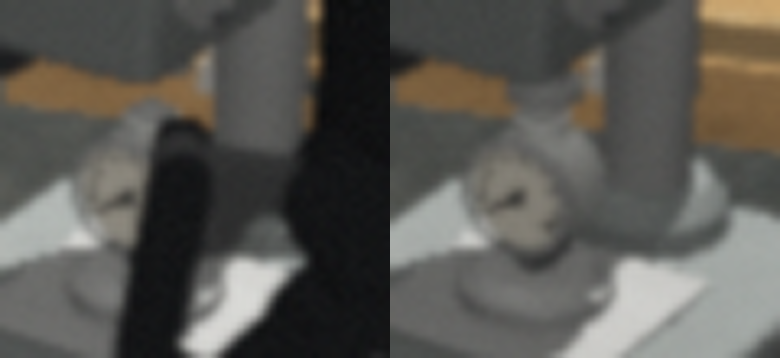

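```bash
python3 -c "
from h import *
delta([0.453,-0.162,0.153])"
```

```text
t 10.35 eef [ 0.4462 -0.1606  0.2087] toolx ang -14.12 d_tool mm [ 6.3 -0.6 55.8] F [ 0.07 -0.69  1.32] w 0.0853
```

```bash
python3 -m crank '[[[5,-1,10,0,0],[1,0,15,0,0],[0,0,13,0,0],[0,0,8,0,0]]]'
python3 -c "
from h import *
delta([0.453,-0.162,0.153])"; python3 look.py w11.png
```

```text
clock: 10.85
eef_pos: [0.4538, -0.1615, 0.1599]
tool_rot: [0.992, -0.123, 0.006, 0.003]
ft_force: [-0.4, 0.0, 0.7]
grip_width: 0.0854
t 10.85 eef [ 0.4538 -0.1615  0.1599] toolx ang -14.11 d_tool mm [-0.7  0.6  6.9] F [-0.4   0.02  0.66] w 0.0854
npix 6947
x 0.445 ztop 0.1938 y -0.0608 -0.0387 mid -0.0499 tool z top -0.0346
x 0.455 ztop 0.1937 y -0.0602 -0.0392 mid -0.0497 tool z top -0.0342
x 0.465 ztop 0.1934 y -0.0598 -0.0393 mid -0.0497 tool z top -0.0338
x 0.475 ztop 0.1933 y -0.0596 -0.0393 mid -0.0495 tool z top -0.0336
x 0.485 ztop 0.1932 y -0.0595 -0.0389 mid -0.0494 tool z top -0.0334
x 0.495 ztop 0.1931 y -0.0594 -0.0389 mid -0.0492 tool z top -0.0332
x 0.505 ztop 0.1929 y -0.0591 -0.0385 mid -0.0491 tool z top -0.0328
x 0.515 ztop 0.1927 y -0.0588 -0.0385 mid -0.0495 tool z top -0.0326
x 0.525 ztop 0.1925 y -0.0586 -0.0386 mid -0.0498 tool z top -0.0324
10.85 [ 0.4538 -0.1615  0.1599] [ 0.9924 -0.1228  0.0058  0.0025] [-0.4  0.   0.7]
```

View pics/w11.png

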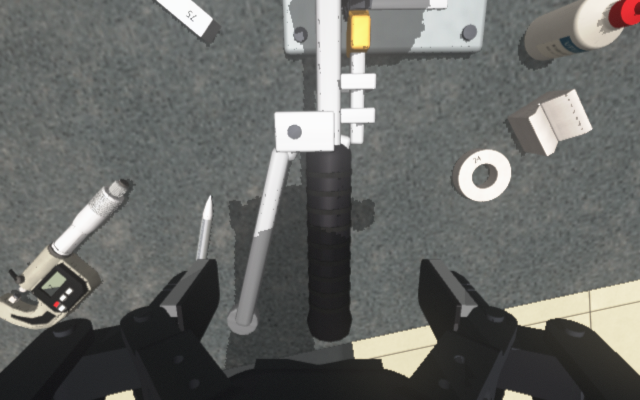

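Now 9 mm deeper, then close.

```bash
python3 -m crank '[[[0,0,5,0,0],[0,0,4.5,0,0],[0,0,0,0,0],[0,0,0,0,255],[0,0,0,0,255],[0,0,0,0,255],[0,0,0,0,255],[0,0,0,0,255],[0,0,0,0,255]]]'
python3 -c "
from h import *
delta([0.453,-0.162,0.153])"; python3 look.py w12.png
```

```text
clock: 12.02
eef_pos: [0.4537, -0.1614, 0.1509]
tool_rot: [0.993, -0.121, 0.006, 0.003]
ft_force: [-1.7, -0.0, 2.7]
grip_width: 0.0271
t 12.03 eef [ 0.4537 -0.1614  0.1509] toolx ang -13.93 d_tool mm [-0.5  0.7 -2.1] F [-1.66 -0.01  2.68] w 0.0271
npix 8832
x 0.445 ztop 0.1863 y -0.0612 -0.039 mid -0.041 tool z top -0.036
x 0.455 ztop 0.1911 y -0.0602 -0.0385 mid -0.0496 tool z top -0.0406
x 0.465 ztop 0.1927 y -0.0592 -0.0379 mid -0.0499 tool z top -0.0409
x 0.475 ztop 0.2095 y -0.0596 -0.0374 mid -0.0579 tool z top -0.0664
x 0.485 ztop 0.2164 y -0.064 -0.037 mid -0.0585 tool z top -0.0672
x 0.495 ztop 0.2424 y -0.064 -0.039 mid -0.0604 tool z top -0.0965
x 0.505 ztop 0.1912 y -0.0591 -0.0386 mid -0.0492 tool z top -0.0402
x 0.515 ztop 0.1911 y -0.0588 -0.0386 mid -0.0494 tool z top -0.0399
x 0.525 ztop 0.1909 y -0.0584 -0.0386 mid -0.0497 tool z top -0.0397
12.025 [ 0.4537 -0.1614  0.1509] [ 0.9926 -0.1213  0.0061  0.0028] [-1.7 -0.   2.7]
```

View pics/w12.png

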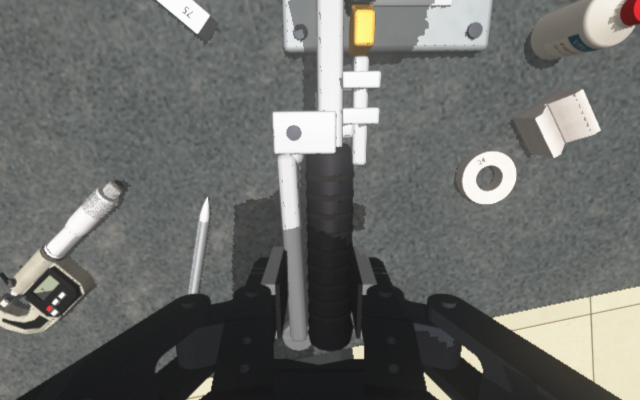

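Width is 27.1 mm this time, a deeper and better grip, with the pawl still home. Pushing down to free the pawl.

```bash
python3 -m crank '[[[0,0,2.5,0,255],[0,0,2.5,0,255],[0,0,2,0,255],[0,0,0,0,255]]]'
python3 -c "
from h import *
delta([0.453,-0.162,0.153])"; python3 look.py w13.png >/dev/null
```

```text
clock: 12.58
eef_pos: [0.4537, -0.1614, 0.1458]
tool_rot: [0.993, -0.121, 0.007, 0.003]
ft_force: [-4.9, 0.1, 8.0]
grip_width: 0.0275
t 12.57 eef [ 0.4537 -0.1614  0.1458] toolx ang -13.88 d_tool mm [-0.5  0.7 -7.2] F [-4.89  0.11  8.05] w 0.0275
```

View pics/w13.png

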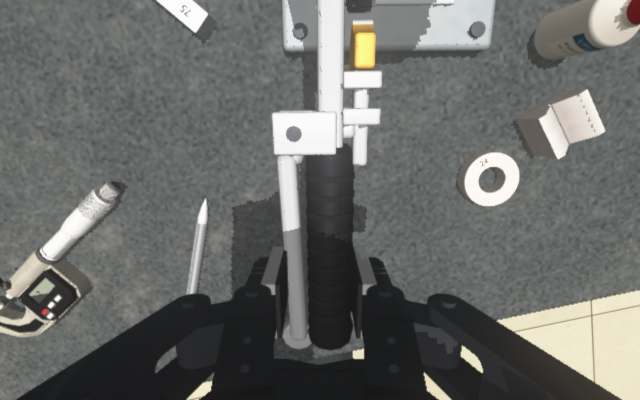

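The pawl is out again (orange against its guide at row 70) with 8 N on the lever. Raising slowly while watching force and width.

```bash
python3 -m crank '[[[0.3,0,-2,0,255],[0.3,0,-2,0,255],[0,0,0,0,255]]]'; python3 st.py
```

```text
clock: 13.0
eef_pos: [0.4537, -0.1615, 0.1515]
tool_rot: [0.993, -0.121, 0.007, 0.003]
ft_force: [-2.6, 1.1, 7.3]
grip_width: 0.0271
t 13.0 r 158.5 lever 0.407 F [-2.6  1.1  7.3] Ftan 7.4 Frad -2.44 w 0.0271
next 4mm step tool x,z -0.13 -4.0  radius fix x -4.5
```

```bash
python3 -m crank '[[[0.3,0,-2,0,255],[0.3,0,-2,0,255],[0,0,0,0,255]]]'; python3 st.py
```

```text
clock: 13.38
eef_pos: [0.4539, -0.1616, 0.1565]
tool_rot: [0.993, -0.121, 0.007, 0.003]
ft_force: [-1.8, 0.1, 5.2]
grip_width: 0.027
t 13.38 r 158.2 lever 0.439 F [-1.8  0.1  5.2] Ftan 5.21 Frad -1.68 w 0.027
next 4mm step tool x,z -0.01 -4.0  radius fix x -4.8
```

```bash
python3 -m crank '[[[0.3,0,-2,0,255],[0.3,0,-2,0,255],[0,0,0,0,255]]]'; python3 st.py
```

```text
clock: 13.75
eef_pos: [0.4541, -0.1616, 0.1608]
tool_rot: [0.993, -0.121, 0.007, 0.004]
ft_force: [-2.1, -0.3, 5.3]
grip_width: 0.027
t 13.75 r 158.0 lever 0.466 F [-2.1 -0.3  5.3] Ftan 5.22 Frad -2.01 w 0.027
next 4mm step tool x,z 0.1 -4.0  radius fix x -5.0
```

```bash
python3 -m crank '[[[0.3,0,-2,0,255],[0.3,0,-2,0,255],[0,0,0,0,255]]]'; python3 st.py
```

```text
clock: 14.12
eef_pos: [0.4551, -0.1618, 0.1652]
tool_rot: [0.993, -0.121, 0.007, 0.004]
ft_force: [-1.0, -0.2, 5.7]
grip_width: 0.0274
t 14.12 r 157.1 lever 0.494 F [-1.  -0.2  5.7] Ftan 5.69 Frad -1.19 w 0.0274
next 4mm step tool x,z 0.21 -3.99  radius fix x -5.9
```

```bash
python3 -m crank '[[[0.4,0,-2,0,255],[0.4,0,-2,0,255],[0,0,0,0,255]]]'; python3 st.py; python3 look.py w14.png; python3 -c "
from h import *
c=bot.camera('scene'); cv2.imwrite('pics/s14.png',cv2.resize(c['img'][80:260,240:400],None,fx=3.3,fy=3.3,interpolation=2))"
```

```text
clock: 14.5
eef_pos: [0.4558, -0.1621, 0.1696]
tool_rot: [0.993, -0.121, 0.007, 0.004]
ft_force: [-0.9, 0.4, 5.5]
grip_width: 0.0274
t 14.5 r 156.6 lever 0.522 F [-0.9  0.4  5.5] Ftan 5.38 Frad -1.34 w 0.0274
next 4mm step tool x,z 0.33 -3.99  radius fix x -6.3
npix 7905
x 0.455 ztop 0.2122 y -0.0605 -0.0386 mid -0.0496 tool z top -0.0431
x 0.465 ztop 0.212 y -0.0596 -0.038 mid -0.0494 tool z top -0.0427
x 0.475 ztop 0.2244 y -0.0595 -0.0375 mid -0.0579 tool z top -0.0644
x 0.485 ztop 0.2319 y -0.0603 -0.0369 mid -0.0579 tool z top -0.0671
x 0.495 ztop 0.2381 y -0.064 -0.0365 mid -0.06 tool z top -0.0754
x 0.505 ztop 0.2073 y -0.059 -0.0385 mid -0.0494 tool z top -0.0375
x 0.515 ztop 0.206 y -0.0588 -0.0385 mid -0.05 tool z top -0.0361
x 0.525 ztop 0.2048 y -0.0585 -0.0385 mid -0.0499 tool z top -0.0348
14.5 [ 0.4558 -0.1621  0.1696] [ 0.9926 -0.1209  0.0071  0.0037] [-0.9  0.4  5.5]
```

View pics/s14.png

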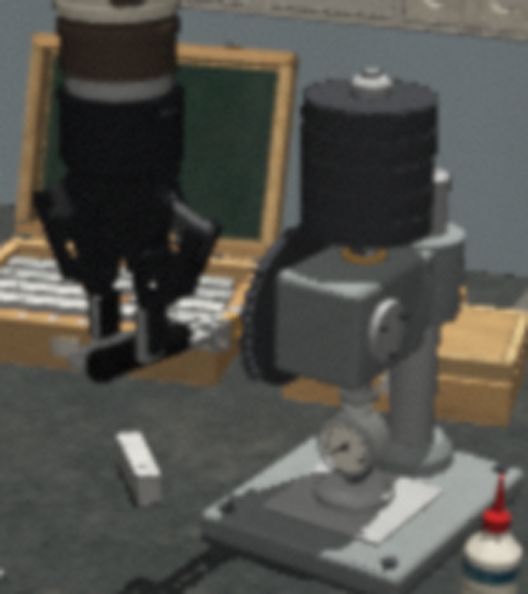

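View pics/w14.png

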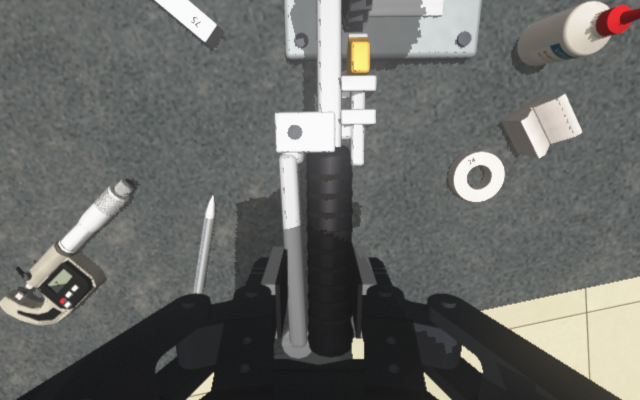

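```bash
python3 -m crank '[[[0.4,0,-1.8,0,255],[0.4,0,-1.8,0,255],[0,0,0,0,255]]]'; python3 st.py
```

```text
clock: 14.98
eef_pos: [0.4569, -0.1623, 0.1732]
tool_rot: [0.993, -0.12, 0.007, 0.004]
ft_force: [-1.7, -0.3, 3.3]
grip_width: 0.0267
t 14.97 r 155.8 lever 0.546 F [-1.7 -0.3  3.3] Ftan 3.09 Frad -1.91 w 0.0267
next 4mm step tool x,z 0.42 -3.98  radius fix x -7.1
```

```bash
python3 -m crank '[[[0.4,0,-1.8,0,255],[0.4,0,-1.8,0,255],[0,0,0,0,255]]]'; python3 st.py
```

```text
clock: 15.35
eef_pos: [0.4574, -0.1624, 0.1761]
tool_rot: [0.993, -0.121, 0.007, 0.004]
ft_force: [0.0, -0.3, 0.8]
grip_width: 0.0273
t 15.35 r 155.6 lever 0.565 F [ 0.  -0.3  0.8] Ftan 0.82 Frad -0.01 w 0.0273
next 4mm step tool x,z 0.5 -3.97  radius fix x -7.3
```

```bash
python3 -m crank '[[[0.4,0,-1.8,0,255],[0.4,0,-1.8,0,255],[0,0,0,0,255]]]'; python3 st.py
```

```text
clock: 15.72
eef_pos: [0.4584, -0.1626, 0.179]
tool_rot: [0.993, -0.121, 0.006, 0.003]
ft_force: [-0.7, -1.5, -0.8]
grip_width: 0.0272
t 15.72 r 154.9 lever 0.584 F [-0.7 -1.5 -0.8] Ftan -0.88 Frad -0.24 w 0.0272
next 4mm step tool x,z 0.57 -3.96  radius fix x -8.0
```

The lever force fell from 5.4 N to about 0 over ~9 mm, so the ram stands on the gauge. Hold to confirm, then let go.

```bash
python3 -m crank '[[[0,0,0,0,255],[0,0,0,0,255]]]'; python3 st.py;  python3 -m crank '[[[0,0,0,0,255]]]'; python3 st.py; python3 look.py w15.png
```

```text
clock: 15.98
eef_pos: [0.4584, -0.1626, 0.1789]
tool_rot: [0.993, -0.121, 0.006, 0.003]
ft_force: [0.5, -0.4, -0.9]
grip_width: 0.0269
t 15.97 r 155.0 lever 0.583 F [ 0.5 -0.4 -0.9] Ftan -0.81 Frad 0.66 w 0.0269
next 4mm step tool x,z 0.57 -3.96  radius fix x -8.0
clock: 16.1
eef_pos: [0.4584, -0.1626, 0.1789]
tool_rot: [0.993, -0.121, 0.006, 0.003]
ft_force: [0.8, -0.8, -0.9]
grip_width: 0.0275
t 16.1 r 155.0 lever 0.583 F [ 0.8 -0.8 -0.9] Ftan -0.74 Frad 1.12 w 0.0275
next 4mm step tool x,z 0.57 -3.96  radius fix x -7.9
npix 7242
x 0.455 ztop 0.2212 y -0.0597 -0.0386 mid -0.0512 tool z top -0.043
x 0.465 ztop 0.2224 y -0.0596 -0.0381 mid -0.0494 tool z top -0.0439
x 0.475 ztop 0.2289 y -0.0595 -0.0375 mid -0.0541 tool z top -0.0543
x 0.485 ztop 0.2367 y -0.0604 -0.0374 mid -0.0577 tool z top -0.0663
x 0.495 ztop 0.2334 y -0.0639 -0.0369 mid -0.0578 tool z top -0.0621
x 0.505 ztop 0.2156 y -0.0593 -0.0388 mid -0.0493 tool z top -0.0365
x 0.515 ztop 0.2136 y -0.0588 -0.0387 mid -0.05 tool z top -0.0344
x 0.525 ztop 0.2114 y -0.0585 -0.0383 mid -0.052 tool z top -0.0322
16.1 [ 0.4584 -0.1626  0.1789] [ 0.9927 -0.1207  0.0064  0.0034] [ 0.8 -0.8 -0.9]
```

View pics/w15.png

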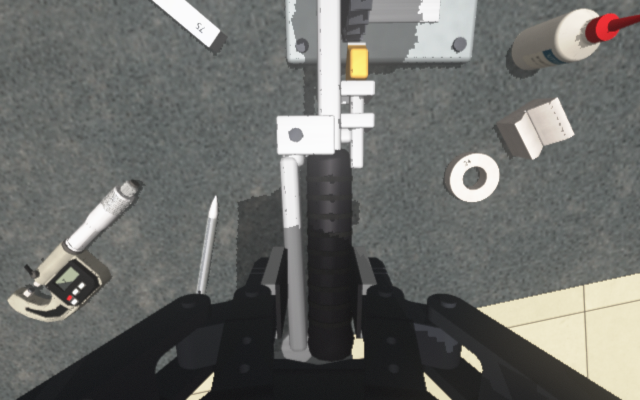

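```bash
python3 -m crank '[[[0,0,0,0,0],[0,0,0,0,0],[0,0,0,0,0],[0,0,0,0,0],[0,0,0,0,0],[0,0,0,0,0],[0,0,0,0,0]]]'; python3 -m crank '[[[0,0,-10,0,0],[0,0,-15,0,0],[0,0,-20,0,0],[0,0,-20,0,0],[0,0,-10,0,0],[0,0,0,0,0],[0,0,0,0,0]]]'; python3 look.py w16.png; python3 -c "
from h import *
c=bot.camera('scene'); cv2.imwrite('pics/s16.png',cv2.resize(c['img'][80:260,240:400],None,fx=3.3,fy=3.3,interpolation=2))"
```

```text
clock: 17.02
eef_pos: [0.4586, -0.1626, 0.1795]
tool_rot: [0.993, -0.122, 0.007, 0.003]
ft_force: [0.1, -1.0, -0.5]
grip_width: 0.0855
clock: 17.9
eef_pos: [0.4577, -0.162, 0.259]
tool_rot: [0.993, -0.122, 0.008, 0.003]
ft_force: [0.8, 0.1, -0.9]
grip_width: 0.0855
npix 3303
x 0.445 ztop 0.2278 y -0.0606 -0.0385 mid -0.05 tool z top 0.0305
x 0.455 ztop 0.2272 y -0.0605 -0.0385 mid -0.0499 tool z top 0.031
x 0.465 ztop 0.2246 y -0.0596 -0.0391 mid -0.0498 tool z top 0.034
x 0.475 ztop 0.2228 y -0.0596 -0.0391 mid -0.0491 tool z top 0.0358
x 0.485 ztop 0.2209 y -0.0594 -0.0391 mid -0.0491 tool z top 0.0381
x 0.495 ztop 0.2191 y -0.0594 -0.039 mid -0.0496 tool z top 0.0399
x 0.505 ztop 0.2173 y -0.0586 -0.0389 mid -0.0496 tool z top 0.0417
x 0.515 ztop 0.2152 y -0.0585 -0.0389 mid -0.0491 tool z top 0.0441
x 0.525 ztop 0.2127 y -0.0582 -0.0382 mid -0.0519 tool z top 0.0467
17.9 [ 0.4577 -0.162   0.259 ] [ 0.9925 -0.1219  0.0076  0.0033] [ 0.8  0.1 -0.9]
```

View pics/w16.png

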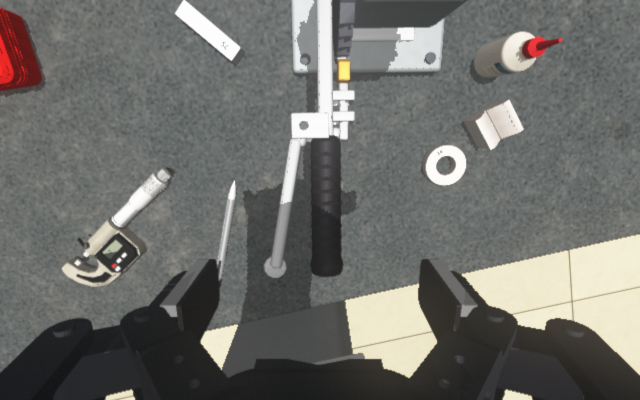

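View pics/s16.png

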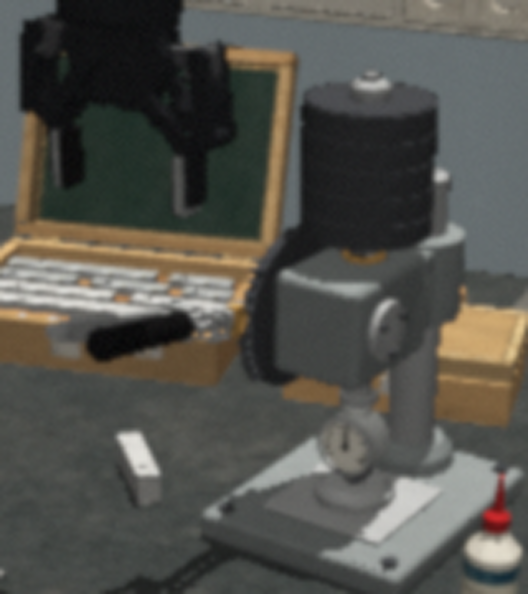

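The dial needle has swung from lower left to straight up, so the gauge is loaded. The trigger is free, the gripper is clear and the bystanders haven't moved. Handing in.

```bash
python3 -c "
from workcell import bot
bot.job_done(); o=bot.get_obs(); print(o['clock'],o['ft_force'].round(1))"
```

```text
the job is handed in; nothing more can be done
the job is handed in; nothing more can be done
```

The ram is standing on the force gauge, the lever is released and the job is handed in at about 18 s. There was one slip on the way that could count as a drop.

**What I did**
- I squeezed the trigger, pushed the lever down 5–6 mm so the pawl jumped out, and let the lever rise in small steps.
- My first grasp was too shallow. At about 0.45 rad the pads squeezed off over the top of the grip, and the pawl caught the lever again before the ram was standing on the gauge.
- I opened, took hold about 8 mm deeper, freed the pawl again and went on rising.
- The push on the lever fell from 5.4 N to about -0.8 N over the last 9–10 mm, so the weight went over to the gauge. I then opened the gripper and backed off 80 mm.

**Last checks**
- **Gauge:** the dial needle moved from its unloaded position to straight up, so the gauge carries load. I had no direct reading in newtons.
- **Lever and trigger:** the lever rests about 0.65 rad above its parked position and the trigger bar is free.
- **Robot:** wrist force is within sensor noise, so the robot touches nothing.
- **Bystanders:** they look unmoved in the pictures; I did not measure their positions again.

**What I could not check**
- **Ram speed:** I did not see it during the slip and cannot rule out that it briefly passed 50 mm/s.
- **Peak gauge force:** I had no reading of this. Just before release I was pulling the lever up by about 0.8 N, which adds roughly 4–5 N on the gauge.

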